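Test the stop button of the sink's waste disposer

ROBOT

A 6-joint arm with a two-finger parallel gripper is mounted at the origin on the work surface. World frame = base frame: x ahead of the robot, y to its left, z up, the work surface at z = 0. Lengths are in m, angles in rad, forces in N, time in s.
With the tool pointing down it reaches from about 0.35 to 0.775 m from the base axis. Payload 5.5 kg.
Tool frame: the origin (TCP) lies at the very end of the fingers, on their centre line; the grasp point (between the pads) lies 19 mm behind it; z points along the fingers, y is the direction in which the jaws open and shut (so a half turn about z gives the same grasp; the last joint's range is limited). The gripper opens to 85 mm and grips with 20 to 120 N. Pads are 22 mm wide; open, the fingers measure 114 mm over their backs; the gripper's body (76 mm by 85 mm) begins 54 mm behind the grasp point. The pads swing forward as they close: fully open they stand 13 mm farther back than shut.
Start: joints at [1.113, 0.313, 0.046, 1.304, 0, 1.431], TCP at [0.18, 0.546, 0.205] pointing down, gripper open.
Joint ranges: [-2.76, 2.76], [-0.86, 1.69], [-1.03, 1.26], [-2.2, 2.34], [-1.47, 1.5], [-3.14, 3.14]. Speed limits (rad/s): [2.57, 2.57, 3.14, 3.14, 3.14, 3.14].

INTERFACE

Orientations are given as a unit quaternion [w, x, y, z].
In Python, from plant import monitor, imaging, bot gives the robot as it stands.
- The arm moves only by the shell command python3 -m creep 'ROWS'. ROWS is JSON, a list of rows, each a list of 3 entries, a list of its own where there are three numbers: the shift along the tool's x, y, z in mm, then the turn about the tool's z in degrees, then the closure, from 0 (fully open) to 1 (shut). A call has 1 to 10 rows; each row shifts and turns the commanded pose from where the row before left it, along the tool's axes as they then stand; what a row does not reach is not made up. A row lasts 1/10 s, in which the tool goes at most 50 mm and 8.59 degrees, less where a joint would pass 70% of its speed; a pose out of reach is approached as far as the arm can. A call with a gripper value outside its range is refused whole. The fingers move at their own pace and stop on an object; the grip force is fixed at half the most. Time passes only in rows, so rows that do not move let the fingers close. It gives the time, the measured TCP pose, the force and the opening at its end, in the units of the state.
- monitor.state(): the state, without advancing time (a new reading comes with each control period).
- imaging.capture(name): name is "scene" or "top"; returns the picture (400x640x3 uint8, red, green, blue); there is no depth.
- imaging.calibration(name): a dict with "fovy" (degrees; the focal length in pixels is half the picture's height over the tangent of half this angle, whatever the lens; pixels are square), "cx", "cy" (the principal point, pixels), "xyz" and "rotation" of the camera in the world. Camera axes: x right, y down, z forward; pixel columns grow to the right and rows downward; lengths in m; the calibration is good to about 2 mm. A picture is of the moment at which its call begins. calibration takes no time and is no camera call.
- bot.job_done(): hands the job in, once; it reports no verdict.
The state is a dict: "t": time; "qpos": joint angles; "joint_velocities": joint speeds; "joint_efforts": joint torques, N m; "tool_pos": TCP position; "tcp_rot": TCP orientation; "wrist_force": force on the tool from outside, world axes, zero at the start; "ft_torque": the same for the moment, N m; "gripper_width": finger opening in m.
Only numpy, scipy, OpenCV 4.12 (cv2) and the standard library are available. Lean on these libraries where they do the work, as an engineer would, in place of code of your own. Each camera call takes 0.05 s, during which the arm holds its last target. There are 200 camera calls.

TASK

Test the stop button of the waste disposer beside the sink: push the wide mushroom head on its metal box straight down until it clicks and stays down by itself when you let go of it. Then grip the head, twist it clockwise (seen from above) as far as it goes to release it, and let go, so that it ends fully up again. Do not press the small start button on the other box, and leave the things on the worktop where they are.

Things in the scene. Friction and masses are not known exactly. Their poses are not given: they have to be found in the camera images.
- stop_box: fixed metal box of the stop button, 84 x 84 mm, 58 mm tall, on the worktop; origin under its centre, z up. On it a 30 mm wide steel collar 8 mm high and, on the collar's axis, the mushroom head.
- stop_top (a point): centre of the top of the mushroom head: round, black, 44 mm in diameter, 29 mm tall, three white dashes on top; its ribbed vertical side, to grip, reaches from 6 to 25 mm below this point. 112 mm above the worktop when up, about 103 mm when latched down. z up, along the push and turn axis.
- stop_press (a joint): how far the head is pushed down, in m: 0 fully up, 0.011 at the bottom stop. Pushing past 0.0095 latches it (about 5 N); released, it then rests at about 0.009 until it is twisted. A spring lifts it.
- stop_turn (a joint): how far the head is twisted clockwise seen from above, in rad: 0 at rest, 1.0 at the stop. Twisting past 0.6 frees the latch (about 0.15 N m); hold it near the stop, then let go: the head springs up and turns back to 0 by itself.
- start_top (a point): centre of the top of the small start button, 22 mm in diameter on a 38 mm steel collar, 76 mm above the worktop, on the other metal box of the same size (84 x 84 x 58 mm). Not to be pressed.
- start (a joint): how far the start button is pressed, in m: 0 up, 0.006 fully down; leave at 0
- mug: white mug, 80 mm wide, 90 mm tall, handle on one side; origin under its centre; leave it
- spoon: wooden spoon lying flat, 170 mm long; origin near its middle; leave it
- jar: glass jar with steel lid, 80 mm wide, 110 mm tall; origin under its centre; leave it
- soap: amber soap bottle, 60 mm wide, 170 mm tall; origin under its centre; leave it
- bowl: blue bowl, 140 mm wide, 60 mm tall; origin under its centre; leave it
- tumbler: drinking glass, 70 mm wide, 100 mm tall; origin under its centre; leave it
Mind the look-alikes: they are no part of the job. What is shaped like the stop_box but blue is not meant.

How it is judged:
On the way, in this order (a step that is already met when the one before it is completed fails the run):
1. the head is pushed until it latches, and stays down with nothing touching it (value of joint stop_press above 0.007 m and value of joint stop_turn below 0.3 rad and contact force between stop_box and the arm below 0.05 N and contact force between stop_box and the fingers below 0.05 N), for 0.2 s.
2. the head is twisted clockwise past its release (value of joint stop_turn above 0.5 rad), for 0.05 s.
At the end, for the whole second after the job is handed in: After having been latched and twisted free, the head is fully up (pushed in less than 1.5 mm), turned back to within 0.1 rad of rest, and the start button is up (value of joint each of stop_press, start below 0.0015 m and value of joint stop_turn below 0.1 rad); the robot touches nothing.
It fails at once if the start button is pressed (more than 3 mm) (value of joint start above 0.003 m).
It fails at once if the crockery, spoon, jar or bottle is moved by more than 30 mm (distance of any of mug, spoon, jar, soap, bowl, tumbler from where it was at the start of the episode above 0.03 m).
It also fails if it takes over 48 s, if anything falls off the work surface, if the arm or the gripper's body presses on something with over 40 N, if the wrist force passes 120 N, or if a joint passes its speed limit or range.

## Working session

There is one attempt and no reset: what is moved stays moved. The work goes in short steps, Python scripts to look and compute and a shell command to move; the robot and the scene stay as the last step left them, time stands still between calls to the robot, and variables do not carry over. Pictures are saved under pics/ and viewed, about 8 in all and at most 12, crops included, and the job is handed in when it is done.

```bash
mkdir -p pics; python3 - <<'E'
from plant import monitor, imaging, bot
import cv2
for n in("scene","top"):
    cv2.imwrite(f"pics/{n}0.png",imaging.capture(n)[:,:,::-1]); print(imaging.calibration(n))
print(monitor.state())
E
```

```text
{'fovy': 42.360793188804685, 'cx': 318.9245698342196, 'cy': 204.0527108574631, 'xyz': array([ 1.43001255, -0.62724526,  1.19241525]), 'rotation': array([-0.32486444,  0.81584526,  0.44287046, -0.18090153])}
{'fovy': 43.71436792710316, 'cx': 310.83536039668326, 'cy': 202.52787380248904, 'xyz': array([ 0.38964655, -0.02644605,  1.48226982]), 'rotation': array([-0.03270527,  0.71246177, -0.70009245,  0.03462882])}
{'t': 0.1, 'qpos': array([ 1.11339898e+00,  3.13925143e-01,  4.50766422e-02,  1.30357821e+00,
       -1.37798764e-05,  1.43120708e+00]), 'joint_velocities': array([-0.00118827, -0.00195729,  0.00445412,  0.00143034, -0.00057213,
       -0.00137605]), 'joint_efforts': array([ 2.51975485e-03, -4.81726599e+01,  2.99244153e+01,  1.27897435e-02,
       -9.34541208e-05, -1.02375648e-05]), 'tool_pos': array([0.17946495, 0.54575277, 0.20389163]), 'tcp_rot': array([-2.33146793e-04,  1.58236101e-01,  9.87400968e-01, -7.81171021e-04]), 'wrist_force': array([ 0.06692793,  0.52534684, -0.22994506]), 'ft_torque': array([0.00163835, 0.01558106, 0.0069253 ]), 'gripper_width': 0.08517328553988932}
```

View pics/scene0.png

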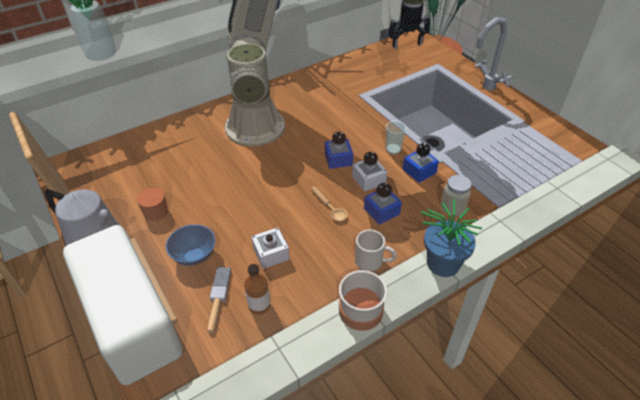

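View pics/top0.png

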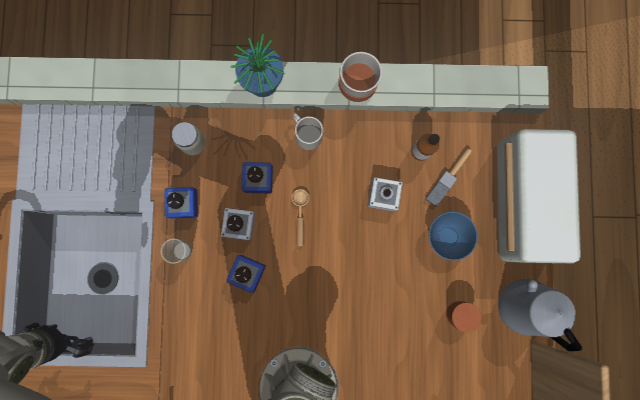

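The grey stop box is at about (237,224) in top and (370,172) in scene, with three blue look-alikes around it and the start box at (386,194) in top. I'll enlarge both views of the stop box.

```bash
python3 - <<'E'
import cv2,numpy as np
a=cv2.imread("pics/top0.png")[180:270,190:290]; b=cv2.imread("pics/scene0.png")[130:220,320:420]
f=lambda i:cv2.resize(i,(400,360),interpolation=cv2.INTER_CUBIC)
cv2.imwrite("pics/c1.png",np.hstack([f(a),f(b)]))
E
cat > h.py <<'E'
import numpy as np
from scipy.spatial.transform import Rotation as R
from plant import imaging
def cam(n):
    c=imaging.calibration(n); w=c["rotation"]
    return c,R.from_quat(np.r_[w[1:],w[0]]),200/np.tan(np.radians(c["fovy"]/2))
def ray(n,u,v):
    c,r,f=cam(n); return c["xyz"],r.apply([(u-c["cx"])/f,(v-c["cy"])/f,1])
def at(n,u,v,z):
    o,d=ray(n,u,v); return o+d*(z-o[2])/d[2]
def proj(n,p):
    c,r,f=cam(n); q=r.inv().apply(np.array(p)-c["xyz"]); return q[:2]/q[2]*f+[c["cx"],c["cy"]]
E
```

```text
(no output)
```

View pics/c1.png

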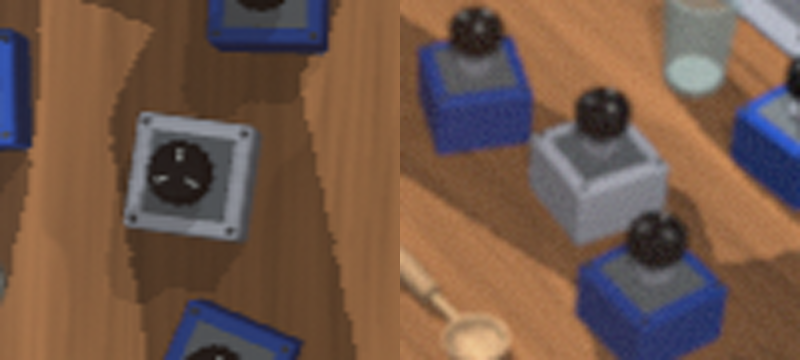

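The left crop (top view) shows the head at (235.0,223.0) full-frame and the box top centred at (238,224.5). The right crop (scene view) shows the head centred at (370.5,158).

```bash
python3 - <<'E'
from h import *
from plant import monitor
print("head top",at("top",235,223,.107),"box",at("top",238,224.5,.058))
print("head scene",at("scene",370.5,158,.099))
for n,p,z in[("blueA",(245,272),.11),("blueB",(256,174),.11),("blueC",(176,200),.11),("tumbler",(175,251),.05),("spoon",(300,197),.02),("start",(387,192),.076)]: print(n,at("top",*p,z))
e=[at("top",190+u/4,180+v/4,.058) for u,v in[(140,115),(255,128),(245,238),(128,228)]]
for i in range(4):
    d=e[(i+1)%4]-e[i]; print(np.degrees(np.arctan2(d[1],d[0])),np.hypot(*d[:2]))
s=monitor.state(); w=s["tcp_rot"]; print(R.from_quat(np.r_[w[1:],w[0]]).as_matrix().round(3))
E
```

```text
head top [0.46066054 0.17913229 0.107     ] box [0.4590558  0.17775822 0.058     ]
head scene [0.46844818 0.17997598 0.099     ]
blueA [0.32731841 0.14717832 0.11      ]
blueB [0.5977266  0.12469865 0.11      ]
blueC [0.52122295 0.34364108 0.11      ]
tumbler [0.38060243 0.35637566 0.05      ]
spoon [0.5452052  0.00301949 0.02      ]
start [ 0.55790734 -0.24490891  0.076     ]
-95.45260684631374 0.08294540615609249
176.43457777882492 0.07879097185422956
86.12770274161784 0.08368022644455039
-4.115653745835815 0.08107805048189237
[[-0.95   0.312 -0.001]
 [ 0.312  0.95  -0.001]
 [ 0.    -0.002 -1.   ]]
```

```bash
python3 -m creep '[[[-38,-26,0],0,1],[[-38,-26,0],0,1],[[-38,-26,0],0,1],[[-38,-26,0],0,1],[[-38,-26,0],0,1],[[-38,-26,0],0,1],[[-38,-26,0],0,1],[[-38,-26,0],0,1],[[-38,-26,0],0,1],[[-38,-26,0],0,1]]'; python3 -m creep '[[[0,0,0],-5,1],[[0,0,0],0,1],[[0,0,0],0,1]]'; python3 - <<'E'
from plant import monitor,imaging
import cv2,numpy as np
from h import *
s=monitor.state(); print(s["qpos"]); w=s["tcp_rot"]; m=R.from_quat(np.r_[w[1:],w[0]]).as_matrix();print(m.round(3))
a=imaging.capture("scene")[:,:,::-1][100:220,300:460]; b=imaging.capture("top")[:,:,::-1][160:280,160:320]
f=lambda i:cv2.resize(i,(640,480),interpolation=cv2.INTER_CUBIC)
cv2.imwrite("pics/s1.png",f(a));cv2.imwrite("pics/t1.png",f(b))
print((m.T@(np.array([.463,.1795,.112])-s["tool_pos"])*1000).round(1))
E
```

```text
t: 1.1
tool_pos: [0.46, 0.1788, 0.2045]
tcp_rot: [-0.0, 0.158, 0.987, 0.0]
wrist_force: [1.3, 1.9, 0.4]
gripper_width: 0.0003
t: 1.4
tool_pos: [0.4589, 0.1806, 0.2043]
tcp_rot: [-0.001, 0.116, 0.993, -0.0]
wrist_force: [-0.5, 0.7, 0.2]
gripper_width: -0.0002
[ 2.11735688e-01  1.55820663e-01 -1.58617189e-01  1.25743408e+00
  2.86268478e-04  4.44113702e-01]
[[-0.973  0.23  -0.001]
 [ 0.23   0.973  0.   ]
 [ 0.001 -0.    -1.   ]]
[-4.4 -0.1 92.3]
```

View pics/s1.png

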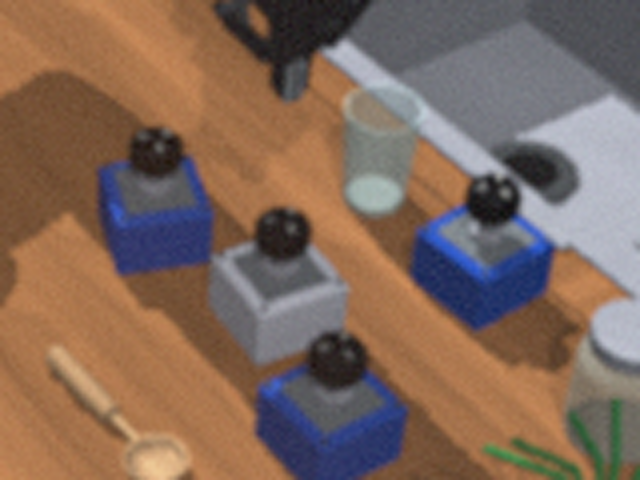

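The closed fingertip is at about (373,124) in scene, above the head at about (370.5,158). I'll check that against the projection.

```bash
python3 - <<'E'
from h import *
from plant import monitor
p=monitor.state()["tool_pos"];print(p,proj("scene",p),proj("top",p))
for q in [(.463,.1795,.112),(.463,.1795,.085),(.463,.1795,.099)]: print(proj("scene",q),proj("top",q))
E
```

```text
[0.4587136  0.18123369 0.20460297] [371.15796734 130.04781439] [228.52593637 221.68021841]
[369.61733549 154.02663054] [234.62436735 222.04869853]
[369.0842326  160.39817545] [236.05588149 222.58924124]
[369.35908365 157.11320767] [235.32055751 222.31158138]
```

View pics/t1.png

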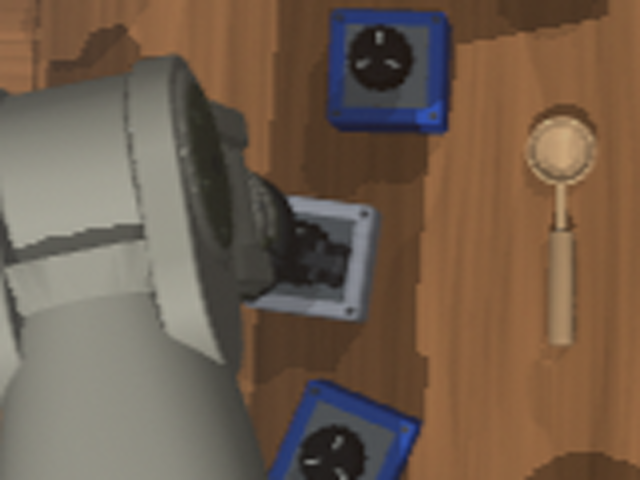

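```bash
python3 -m creep '[[[-4,0,15],0,1],[[0,0,20],0,1],[[0,0,20],0,1],[[0,0,15],0,1],[[0,0,0],0,1],[[0,0,0],0,1]]'; python3 - <<'E'
from plant import monitor,imaging
import cv2
from h import *
a=imaging.capture("scene")[:,:,::-1]
print(proj("scene",monitor.state()["tool_pos"]))
cv2.imwrite("pics/s2.png",cv2.resize(a[90:190,320:440],(720,600),interpolation=cv2.INTER_CUBIC))
E
```

```text
t: 2.1
tool_pos: [0.4628, 0.1803, 0.135]
tcp_rot: [-0.0, 0.114, 0.993, 0.0]
wrist_force: [0.5, -0.4, -0.2]
gripper_width: 0.0002
[370.37978984 148.33607262]
```

View pics/s2.png

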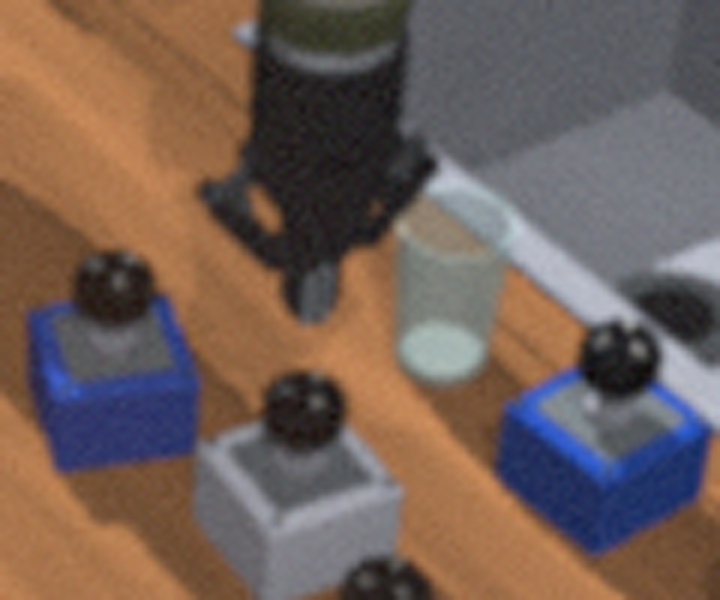

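The tip is at (371.8,143.3) where the projection gives (370.4,148.3), so it may sit higher or be offset. I'll close in and watch the force and image.

```bash
python3 -m creep '[[[0,0,10],0,1],[[0,0,9],0,1],[[0,0,0],0,1],[[0,0,0],0,1]]';python3 -m creep '[[[0,0,3],0,1],[[0,0,3],0,1],[[0,0,0],0,1]]'; python3 - <<'E'
from plant import monitor,imaging
import cv2,numpy as np
from h import *
s=monitor.state();print(s["tool_pos"],s["wrist_force"],proj("scene",s["tool_pos"]),proj("top",s["tool_pos"]))
a=imaging.capture("scene")[:,:,::-1];b=imaging.capture("top")[:,:,::-1]
f=lambda i:cv2.resize(i,(400,480),interpolation=cv2.INTER_CUBIC)
cv2.imwrite("pics/s3.png",np.hstack([f(a[120:180,345:395]),f(b[190:250,210:260])]))
E
```

```text
t: 2.55
tool_pos: [0.463, 0.1795, 0.1153]
tcp_rot: [-0.0, 0.115, 0.993, -0.0]
wrist_force: [1.0, -0.2, 0.3]
gripper_width: 0.0001
t: 2.85
tool_pos: [0.4631, 0.1795, 0.1093]
tcp_rot: [-0.0, 0.115, 0.993, -0.0]
wrist_force: [0.5, -0.6, 0.1]
gripper_width: 0.0001
[0.4631354  0.17952606 0.10932678] [ 0.52266361 -0.626403    0.14541027] [369.59601951 154.68458816] [234.76070223 222.05388302]
```

View pics/s3.png

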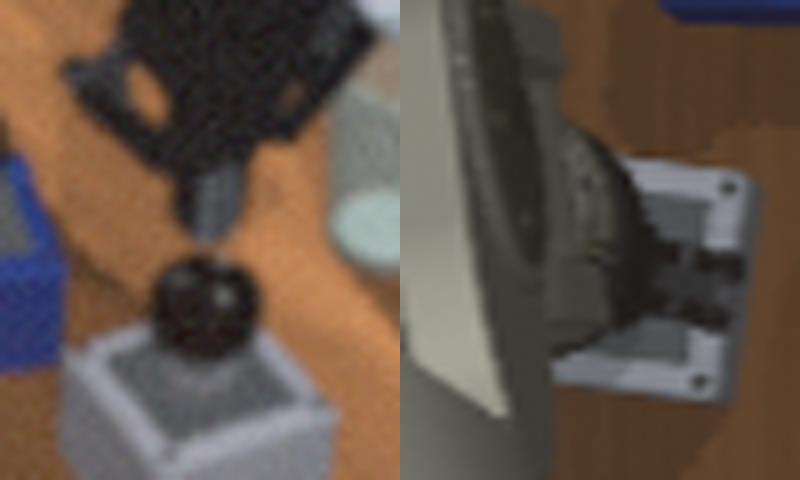

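The tip is at (371,149.4) with a visible gap above the head's top, which is near (370.6,154.5), and there is no contact force. I'll keep lowering carefully.

```bash
python3 -m creep '[[[0,0,4],0,1],[[0,0,4],0,1],[[0,0,0],0,1]]';python3 -m creep '[[[0,0,3],0,1],[[0,0,0],0,1]]';python3 -m creep '[[[0,0,2],0,1],[[0,0,0],0,1]]';python3 -m creep '[[[0,0,2],0,1],[[0,0,0],0,1]]'
```

```text
t: 3.25
tool_pos: [0.4628, 0.1795, 0.101]
tcp_rot: [-0.001, 0.115, 0.993, -0.0]
wrist_force: [0.5, 0.9, 0.0]
gripper_width: 0.0004
t: 3.45
tool_pos: [0.4631, 0.1795, 0.0983]
tcp_rot: [-0.0, 0.115, 0.993, -0.0]
wrist_force: [0.3, -0.2, -0.2]
gripper_width: 0.0001
t: 3.65
tool_pos: [0.4632, 0.1796, 0.0965]
tcp_rot: [-0.0, 0.115, 0.993, -0.0]
wrist_force: [-0.6, 0.2, -0.9]
gripper_width: 0.0001
t: 3.85
tool_pos: [0.4632, 0.1796, 0.0945]
tcp_rot: [-0.0, 0.115, 0.993, 0.0]
wrist_force: [0.1, -0.4, 0.2]
gripper_width: 0.0001
```

```bash
python3 - <<'E'
from plant import monitor,imaging
import cv2,numpy as np
from h import *
s=monitor.state();print(proj("scene",s["tool_pos"]))
a=imaging.capture("scene")[:,:,::-1];b=imaging.capture("top")[:,:,::-1]
f=lambda i:cv2.resize(i,(400,480),interpolation=cv2.INTER_CUBIC)
cv2.imwrite("pics/s4.png",np.hstack([f(a[120:180,345:395]),f(b[190:250,210:260])]))
E
```

```text
[369.32684797 158.19923294]
```

View pics/s4.png

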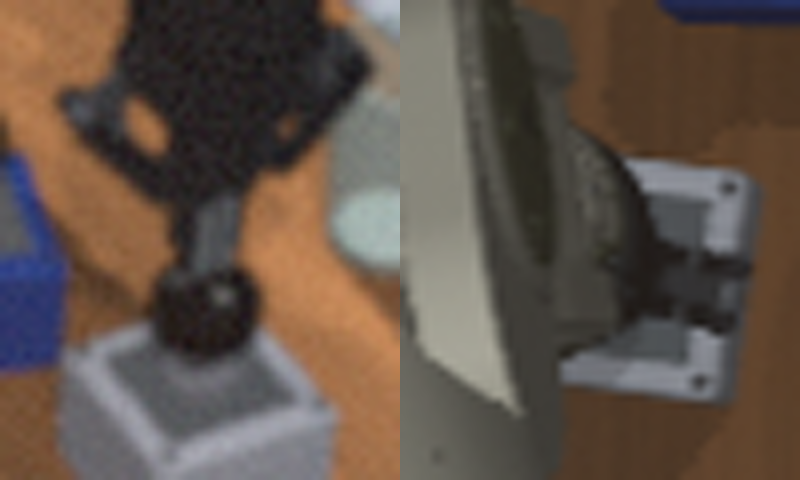

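The fingertip, near (371.5,154), now covers the head's upper part, so it is right above the head and about to touch. The tip is physically about 18 mm behind the reported TCP. I'll go on down.

```bash
python3 -m creep '[[[0,0,2],0,1],[[0,0,0],0,1]]';python3 -m creep '[[[0,0,2],0,1],[[0,0,0],0,1]]';python3 -m creep '[[[0,0,2],0,1],[[0,0,0],0,1]]'
```

```text
t: 4.15
tool_pos: [0.4632, 0.1796, 0.0925]
tcp_rot: [-0.0, 0.115, 0.993, -0.0]
wrist_force: [-0.2, -0.6, 0.2]
gripper_width: -0.0003
t: 4.35
tool_pos: [0.4631, 0.1796, 0.0904]
tcp_rot: [-0.0, 0.115, 0.993, -0.0]
wrist_force: [0.0, -0.6, -0.5]
gripper_width: -0.0
t: 4.55
tool_pos: [0.4632, 0.1796, 0.0884]
tcp_rot: [-0.0, 0.115, 0.993, -0.0]
wrist_force: [-0.3, -0.9, 0.9]
gripper_width: 0.0001
```

```bash
python3 -m creep '[[[0,0,2],0,1],[[0,0,0],0,1]]';python3 -m creep '[[[0,0,2],0,1],[[0,0,0],0,1]]';python3 -m creep '[[[0,0,2],0,1],[[0,0,0],0,1]]'
```

```text
t: 4.75
tool_pos: [0.4631, 0.1796, 0.0864]
tcp_rot: [-0.0, 0.115, 0.993, -0.0]
wrist_force: [-0.3, -0.1, 0.2]
gripper_width: 0.0
t: 4.95
tool_pos: [0.4635, 0.1796, 0.0847]
tcp_rot: [0.0, 0.115, 0.993, 0.0]
wrist_force: [0.2, -0.3, 1.6]
gripper_width: -0.0001
t: 5.15
tool_pos: [0.4635, 0.1797, 0.0829]
tcp_rot: [0.0, 0.115, 0.993, 0.0]
wrist_force: [0.1, -0.4, 3.3]
gripper_width: -0.0001
```

Contact began at about reported z = 0.086. Pressing on.

```bash
python3 -m creep '[[[0,0,2],0,1],[[0,0,0],0,1]]';python3 -m creep '[[[0,0,2],0,1],[[0,0,0],0,1]]';python3 -m creep '[[[0,0,2],0,1],[[0,0,0],0,1]]';python3 -m creep '[[[0,0,1],0,1],[[0,0,0],0,1]]'
```

```text
t: 5.35
tool_pos: [0.4634, 0.1797, 0.0807]
tcp_rot: [0.0, 0.115, 0.993, 0.0]
wrist_force: [0.1, 0.5, 2.9]
gripper_width: -0.0003
t: 5.55
tool_pos: [0.4634, 0.1797, 0.0786]
tcp_rot: [0.0, 0.115, 0.993, 0.0]
wrist_force: [-0.2, 0.7, 3.7]
gripper_width: -0.0002
t: 5.75
tool_pos: [0.4634, 0.1796, 0.0765]
tcp_rot: [0.0, 0.115, 0.993, 0.0]
wrist_force: [0.1, 0.3, 2.8]
gripper_width: -0.0003
t: 5.95
tool_pos: [0.4635, 0.1797, 0.0757]
tcp_rot: [0.0, 0.115, 0.993, 0.0]
wrist_force: [-0.5, -0.0, 4.8]
gripper_width: -0.0001
```

```bash
python3 -m creep '[[[0,0,1],0,1],[[0,0,0],0,1]]';python3 -m creep '[[[0,0,1],0,1],[[0,0,0],0,1]]'
```

```text
t: 6.15
tool_pos: [0.4634, 0.1797, 0.0747]
tcp_rot: [0.0, 0.115, 0.993, 0.0]
wrist_force: [0.5, 0.1, 4.7]
gripper_width: -0.0001
t: 6.35
tool_pos: [0.4637, 0.1797, 0.0741]
tcp_rot: [0.0, 0.115, 0.993, 0.0]
wrist_force: [-1.0, -0.6, 6.9]
gripper_width: -0.0001
```

```bash
python3 -m creep '[[[0,0,1],0,1],[[0,0,0],0,1]]';python3 -m creep '[[[0,0,1],0,1],[[0,0,0],0,1]]'
```

```text
t: 6.55
tool_pos: [0.464, 0.1798, 0.0739]
tcp_rot: [0.001, 0.115, 0.993, 0.0]
wrist_force: [-2.7, -0.6, 13.2]
gripper_width: 0.0
t: 6.75
tool_pos: [0.4643, 0.1799, 0.0738]
tcp_rot: [0.001, 0.115, 0.993, 0.001]
wrist_force: [-3.6, -0.4, 18.0]
gripper_width: 0.0001
```

The force rises steeply at the bottom stop (18 N). I'll back off, open, and check that it stays latched.

```bash
python3 -m creep '[[[0,0,-20],0,1],[[0,0,-25],0,1],[[0,0,0],0,1],[[0,0,0],0,0],[[0,0,0],0,0],[[0,0,0],0,0],[[0,0,0],0,0],[[0,0,0],0,0]]'; python3 - <<'E'
from plant import monitor,imaging
import cv2,numpy as np
from h import *
s=monitor.state();print(s["tool_pos"],s["gripper_width"],proj("scene",s["tool_pos"]))
a=imaging.capture("scene")[:,:,::-1];b=imaging.capture("top")[:,:,::-1]
f=lambda i:cv2.resize(i,(400,480),interpolation=cv2.INTER_CUBIC)
cv2.imwrite("pics/s5.png",np.hstack([f(a[120:180,345:395]),f(b[190:250,210:260])]))
E
```

```text
t: 7.55
tool_pos: [0.463, 0.1795, 0.1162]
tcp_rot: [-0.0, 0.115, 0.993, -0.0]
wrist_force: [-1.0, -1.1, -0.2]
gripper_width: 0.0721
[0.46297513 0.17954956 0.11615226] 0.07210811154140571 [369.7082849  153.02341051]
```

View pics/s5.png

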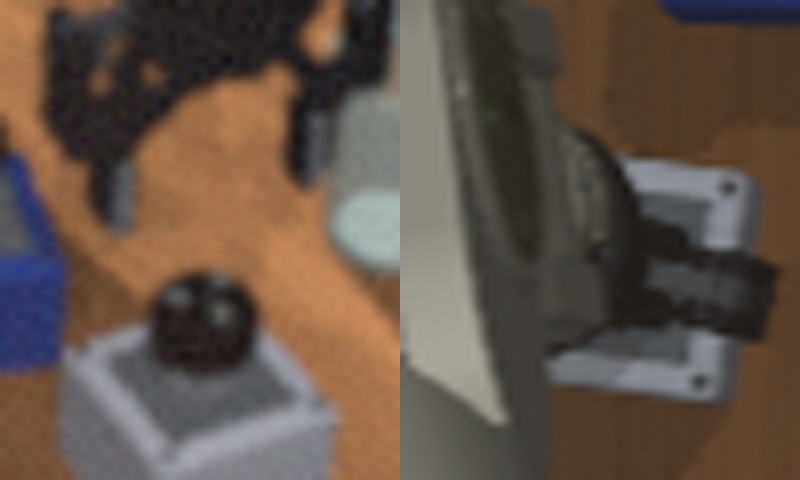

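The head is visibly lower and stays latched with nothing touching it. The finger tips at (359.4,148.8) and (383.5,143.1) straddle it evenly. I'll descend open around it, then grip.

```bash
python3 -m creep '[[[0,0,15],0,0],[[0,0,20],0,0],[[0,0,20],0,0],[[0,0,15],0,0],[[0,0,0],0,0],[[0,0,0],0,0]]'; python3 -m creep '[[[0,0,3],0,0],[[0,0,3],0,0],[[0,0,0],0,0]]'; python3 - <<'E'
from plant import monitor,imaging
import cv2,numpy as np
a=imaging.capture("scene")[:,:,::-1]
cv2.imwrite("pics/s6.png",cv2.resize(a[120:180,340:400],(600,600),interpolation=cv2.INTER_CUBIC))
E
```

```text
t: 8.25
tool_pos: [0.4632, 0.1796, 0.0468]
tcp_rot: [-0.0, 0.115, 0.993, -0.0]
wrist_force: [1.1, 0.5, 0.3]
gripper_width: 0.0854
t: 8.55
tool_pos: [0.4635, 0.1797, 0.0409]
tcp_rot: [0.0, 0.115, 0.993, 0.0]
wrist_force: [-0.2, 0.3, 0.3]
gripper_width: 0.0854
```

View pics/s6.png

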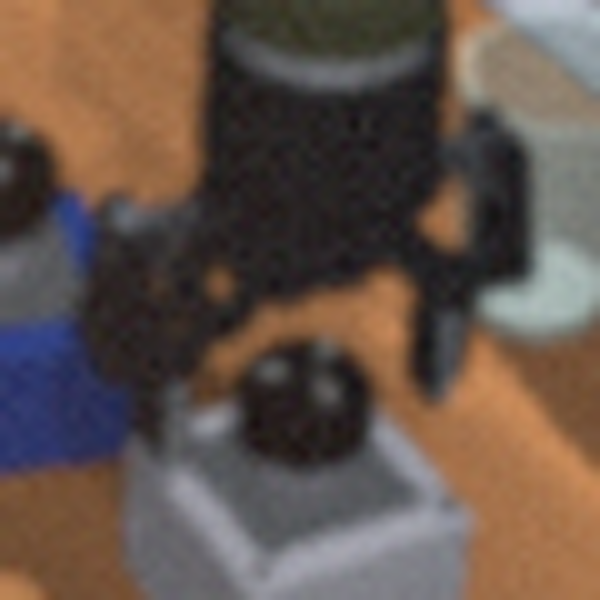

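Both tips, (357,165) and (383.7,159.5), flank the head (370.5,160.5) at the height of its lower rim. Gripping now.

```bash
python3 -m creep '[[[0,0,0],0,1],[[0,0,0],0,1],[[0,0,0],0,1],[[0,0,0],0,1],[[0,0,0],0,1],[[0,0,0],0,1]]'
```

```text
t: 9.2
tool_pos: [0.4641, 0.1809, 0.0415]
tcp_rot: [0.001, 0.115, 0.993, 0.001]
wrist_force: [-0.9, 4.9, 4.4]
gripper_width: 0.0422
```

```bash
python3 -m creep '[[[0,0,0],7,1],[[0,0,0],7,1],[[0,0,0],7,1],[[0,0,0],7,1]]'; python3 -c "
from plant import monitor;s=monitor.state();print(s['wrist_force'],s['ft_torque'])"; python3 -m creep '[[[0,0,0],7,1],[[0,0,0],7,1],[[0,0,0],7,1],[[0,0,0],5,1],[[0,0,0],0,1],[[0,0,0],0,1]]'; python3 -c "
from plant import monitor;s=monitor.state();print(s['wrist_force'],s['ft_torque'],s['qpos'][5])"
```

```text
t: 9.6
tool_pos: [0.4639, 0.1812, 0.0415]
tcp_rot: [0.0, 0.354, 0.935, 0.002]
wrist_force: [-0.9, 6.5, 4.4]
gripper_width: 0.0417
[-0.86687407  6.45581396  4.38691824] [0.94863675 0.39994013 0.09469733]
t: 10.2
tool_pos: [0.4638, 0.1814, 0.0414]
tcp_rot: [-0.001, 0.553, 0.833, 0.002]
wrist_force: [-1.0, 6.5, 4.1]
gripper_width: 0.0422
[-0.96583444  6.46917174  4.14847723] [1.11068975 0.48800072 0.11112709] 1.3809539589311453
```

```bash
python3 -m creep '[[[0,0,0],4,1],[[0,0,0],3,1],[[0,0,0],0,1],[[0,0,0],0,1]]'; python3 - <<'E'
from plant import monitor,imaging
import cv2
s=monitor.state();print(s['wrist_force'],s['ft_torque'],s['qpos'][5])
a=imaging.capture("scene")[:,:,::-1]
cv2.imwrite("pics/s7.png",cv2.resize(a[120:180,340:400],(600,600),interpolation=cv2.INTER_CUBIC))
E
```

```text
t: 10.6
tool_pos: [0.4637, 0.1816, 0.0414]
tcp_rot: [-0.001, 0.602, 0.799, 0.002]
wrist_force: [-1.1, 7.2, 4.8]
gripper_width: 0.0419
[-1.1099358   7.19812724  4.76444019] [1.14076617 0.54011037 1.25201089] 1.5007716494906143
```

View pics/s7.png

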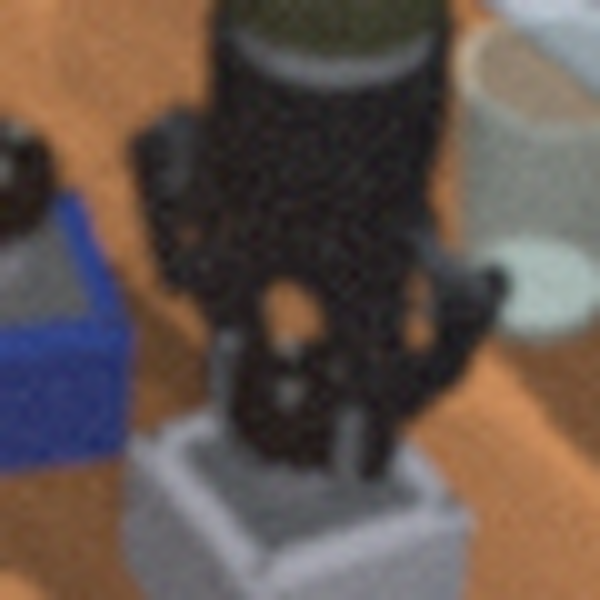

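The torque jumped to 1.25 N m, so the head is at the turn stop, gripped between both pads at (362,157) and (375,164). I'll open without moving, then rise.

```bash
python3 -m creep '[[[0,0,0],0,0],[[0,0,0],0,0],[[0,0,0],0,0],[[0,0,0],0,0],[[0,0,0],0,0],[[0,0,0],0,0],[[0,0,0],0,0],[[0,0,0],0,0]]'; python3 -m creep '[[[0,0,-15],0,0],[[0,0,-25],0,0],[[0,0,-30],0,0],[[0,0,-30],0,0],[[0,0,-30],0,0],[[0,0,0],0,0],[[0,0,0],0,0],[[0,0,0],0,0]]'; python3 - <<'E'
from plant import imaging
import cv2,numpy as np
a=imaging.capture("scene")[:,:,::-1]; b=cv2.imread("pics/scene0.png")
f=lambda i:cv2.resize(i[130:190,345:395],(400,480),interpolation=cv2.INTER_CUBIC)
cv2.imwrite("pics/s8.png",np.hstack([f(b),f(a)]))
E
```

```text
t: 11.45
tool_pos: [0.4633, 0.1796, 0.0407]
tcp_rot: [-0.0, 0.603, 0.798, -0.0]
wrist_force: [0.3, -0.2, -0.4]
gripper_width: 0.0852
t: 12.25
tool_pos: [0.4626, 0.1795, 0.1696]
tcp_rot: [-0.001, 0.603, 0.798, -0.001]
wrist_force: [0.4, 0.2, 0.5]
gripper_width: 0.0857
```

View pics/s8.png

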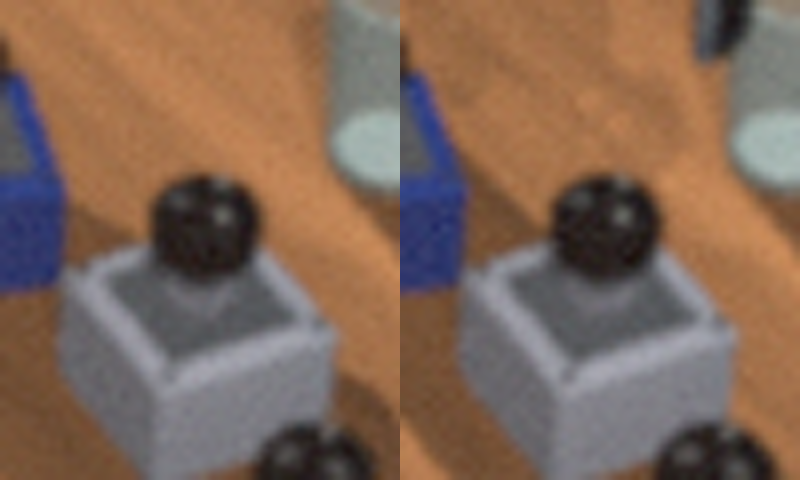

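The head is back up: its top edge is at the same row (about 152) in the start picture (left) and now (right), and the dashes look the same. The gripper is clear, so I'm handing in.

```bash
python3 -c "
from plant import bot;print(bot.job_done())"
```

```text
the job is handed in; nothing more can be done
None
```

I tested the stop button and handed the job in at about 12.3 s of the 48 s allowed. No verdict was reported.

- **Press:** I pushed the head straight down with shut fingers to its bottom stop, where the force rose to 18 N. After I let go, a picture showed it staying down with nothing touching it.
- **Twist:** I gripped the head (opening about 42 mm) and turned the tool 61° clockwise. The torque then jumped to about 1.25 N m, which I took as the turn stop.
- **Last checks:** After I let go and raised the tool about 130 mm, the head looked the same height and turned the same way as in the start picture. The wrist force was near zero. The check was by picture only, since the joint values can't be read.
- **Start button and worktop items:** The tool never went near the start button. I did not compare it or the worktop items with the start picture at the end.
- **Disagreement:** The fingers touched the head about 26 mm lower in reported TCP height than the given dimensions predict. The camera pictures also showed the tip about 20–25 mm higher than reported. I set the press and grip heights from the contact, not from the reported position.

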